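Shim the rocking slide scanner

TASK

The slide scanner's steel base plate see-saws because the foot under the lug on its robot side hangs clear of the bench. Slide the two long aluminium shim plates under that foot one after the other, the second on top of the first, so that the foot stands on the stack of both and the scanner no longer rocks; leave them lying flat there and let go.

Things in the scene. Friction and masses are not known exactly. Their poses are not given: they have to be found in the camera images.
- foot (a point): centre of the near foot's underside: round black rubber pad, 44 mm wide, under a steel lug on the scanner's base plate. Flat middle 16 mm across, then a shallow cone rising 5 mm to its rim: a plate slid in level lifts it. Hangs 21.5 mm above the bench (z = 0); two stacked shims (24 mm) wedge it up, it rises freely (9 mm at most) and weighs 4.5 N. x points into the scanner, the way the shims go in.
- stand: slide scanner (white box, black top) on a dark steel base plate 240 x 250 mm, underside 36, top 52 mm above the bench. Origin: on the bench midway between its fixed pivots, 150 mm beyond the foot; same x. The lug, 50 mm wide, 16 mm thick, juts 60 mm from the near edge's middle, ending 30 mm short of the foot; box starts 82 mm beyond the foot. Supports under the plate: 65 mm beyond the foot, 90 mm aside.
- shim_a: loose plain aluminium shim plate, a bar 100 x 44 x 12 mm, 0.14 kg, flat on the bench at the start, one of two alike (the nearly square 46 x 44 x 12 mm plate is not a shim: too short). Origin: centre of its underside; x along the length, y across the width, z up. May be left sticking out from under the foot towards the robot
- shim_b: loose plain aluminium shim plate, a bar 100 x 44 x 12 mm, 0.14 kg, flat on the bench at the start, one of two alike (the nearly square 46 x 44 x 12 mm plate is not a shim: too short). Origin: centre of its underside; x along the length, y across the width, z up. May be left sticking out from under the foot towards the robot
There are look-alikes about, which are no part of the job. What is shaped like the shim_b but pink is not meant. Leave any brown look-alike of the shim_a alone.

How it is judged:
By the outcome, as a careful person would: the job done as asked, in the order asked, and still so for the second after the job is handed in, with the robot touching nothing.
It also fails if it takes over 61 s, if anything falls off the work surface, if the arm or the gripper's body presses on something with over 40 N, if the wrist force passes 120 N, or if a joint passes its speed limit or range.

ROBOT

A 6-joint arm with a two-finger parallel gripper is mounted at the origin on the work surface. World frame = base frame: x ahead of the robot, y to its left, z up, the work surface at z = 0. Lengths are in mm, angles in rad, forces in N, time in s.
With the tool pointing down it reaches from about 275 to 1000 mm from the base axis. Payload 8.4 kg.
Tool frame: the origin (TCP) lies midway between the tips of the shut fingers; the grasp point (between the pads) lies 19 mm behind it; z points along the fingers, y is the direction in which the jaws open and shut (so a half turn about z gives the same grasp; the last joint's range is limited). The gripper opens to 85 mm and grips with 20 to 120 N. Pads are 22 mm wide; open, the fingers measure 114 mm over their backs; the gripper's body (76 mm by 85 mm) begins 54 mm behind the grasp point. The pads swing forward as they close: fully open they stand 13 mm farther back than shut.
Start: joints at [-1.338, 0.353, 1.633, -0, 1.155, -0.002], TCP at [145.404, -607.853, 231.281] pointing down, gripper open.
Joint ranges: [-2.63, 2.63], [-0.92, 2.1], [0.06, 2.66], [-1.3, 4.44], [0, 2.69], [-3.02, 3.02]. Speed limits (rad/s): [2.22, 2.22, 2.79, 3.14, 3.14, 3.14].

INTERFACE

Orientations are given as [roll, pitch, yaw] about the fixed x, y, z axes, in that order (R = Rz(yaw) Ry(pitch) Rx(roll)).
In Python, from rig import * gives the robot as it stands.
- The arm moves only by the tool play_rows, never from a script. Its argument "moves" is a list of rows, each a list of 3 entries, a list of its own where there are three numbers: the shift along the tool's x, y, z in m, then the turn, a rotation vector about the tool's x, y, z in rad, then the opening in per cent of the stroke, from 0 (shut) to 100 (fully open). In form: [[[x, y, z], [rx, ry, rz], fingers], ...]. A call has 1 to 20 rows; each row shifts and turns the commanded pose from where the row before left it, along the tool's axes as they then stand; what a row does not reach is not made up. A row lasts 1/10 s, in which the tool goes at most 50 mm and 8.59 degrees, less where a joint would pass 70% of its speed; a pose out of reach is approached as far as the arm can. A call is refused whole if a number of a shift passes 0.05 or a number of a turn 0.15, either way. A call with a gripper value outside its range is refused whole. The fingers move at their own pace and stop on an object; "squeeze" is the grip in N (left out, the last holds). Time passes only in rows, so rows that do not move let the fingers close. It gives the time, the measured TCP pose, the force and the opening at its end, in the units of the state.
- sense(): the state, without advancing time (a new reading comes with each control period).
- grab_frame(name): name is "scene" or "top"; returns a dict with "pixels" (420x560x3 uint8, red, green, blue), "intrinsics" (3x3 intrinsics, pixels), "R" (3x3) and "t" (3): a world point X has camera coordinates R X + t. Camera axes: x right, y down, z forward; pixel columns grow to the right and rows downward; lengths in mm; the calibration is good to about 2 mm. A picture is of the moment at which its call begins. There is no depth.
- sign_off(): hands the job in, once; it reports no verdict.
The state is a dict: "clock": time; "qpos": joint angles; "qvel": joint speeds; "joint_efforts": joint torques, N m; "eef_pos": TCP position; "tcp_rot": TCP orientation; "contact_force": force on the tool from outside, world axes, zero at the start; "wrist_torque": the same for the moment, N m; "opening": opening from 0.0 (shut) to 1.0 (fully open).
Only numpy, scipy, OpenCV 4.12 (cv2) and the standard library are available. Lean on these libraries where they do the work, as an engineer would, in place of code of your own. Each camera call takes 0.05 s, during which the arm holds its last target. There are 200 camera calls.

## Working session

There is one attempt and no reset: what is moved stays moved. The work goes in short steps, Python scripts to look and compute and a tool call to move; the robot and the scene stay as the last step left them, time stands still between calls to the robot, and variables do not carry over. Pictures are saved under pics/ and viewed, about 8 in all and at most 12, crops included, and the job is handed in when it is done.

Besides the shell and the picture viewer there is one more tool, called after "Emit:" as a command line: name --argument value ..., lists and objects as JSON in quotes. play_rows: Moves the arm, as the interface text tells. Its arguments: {"type":"object","properties":{"moves":{"type":"array"},"squeeze":{"type":"number"}},"required":["moves"]}

```bash
ls; mkdir -p pics; python3 - <<'E'
from rig import *
import cv2,pickle
print(sense())
for n in("scene","top"):
    f=grab_frame(n); pickle.dump(f,open(n+".pkl","wb")); cv2.imwrite(f"pics/{n}0.png",f["pixels"][:,:,::-1])
    print(n,f["intrinsics"],f["R"],f["t"])
E
```

```text
pics
{'clock': 0.0, 'qpos': array([-1.33837573e+00,  3.53628760e-01,  1.63412283e+00, -1.80614703e-05,
        1.15521932e+00, -2.43265526e-03]), 'qvel': array([-1.22110587e-03, -1.22604356e-04, -3.48940071e-04, -1.20061245e-04,
        5.80555138e-04, -9.05881701e-05]), 'joint_efforts': array([-2.93509016e-03, -6.05257201e+01, -3.42064941e+01, -1.60723744e-04,
        9.47237480e-03,  1.43500461e-05]), 'eef_pos': array([ 145.30293662, -607.38679535,  230.57863634]), 'tcp_rot': array([-3.14021436e+00,  1.31612139e-05,  2.34860562e-01]), 'contact_force': array([-0.96668963, -0.24298172,  0.13669122]), 'wrist_torque': array([0.00300128, 0.01015699, 0.00113029]), 'opening': 1.0003765950398786}
scene [[532.47041837   0.         287.11899987]
 [  0.         532.47041837 216.47367665]
 [  0.           0.           1.        ]] [[ 0.49311226  0.86984097  0.01473013]
 [ 0.72317111 -0.40043564 -0.56273869]
 [-0.4835947   0.28814576 -0.82650359]] [-295.52505081 -373.46222033 1798.49843791]
top [[410.78382306   0.         281.11308429]
 [  0.         410.78382306 210.23920963]
 [  0.           0.           1.        ]] [[ 0.01295198 -0.99921243  0.03750686]
 [-0.99225112 -0.01747921 -0.12301294]
 [ 0.12357165 -0.03562296 -0.99169605]] [-29.67096664 559.14092618 850.93555876]
```

View pics/scene0.png

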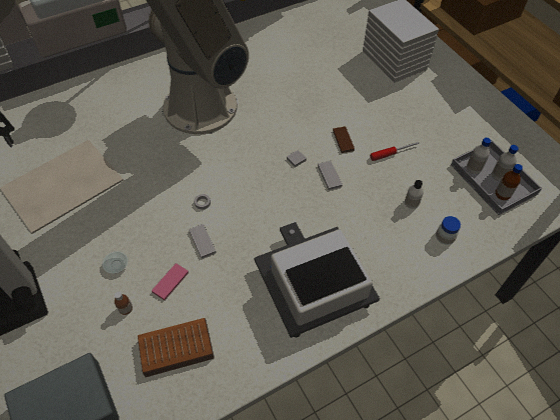

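View pics/top0.png

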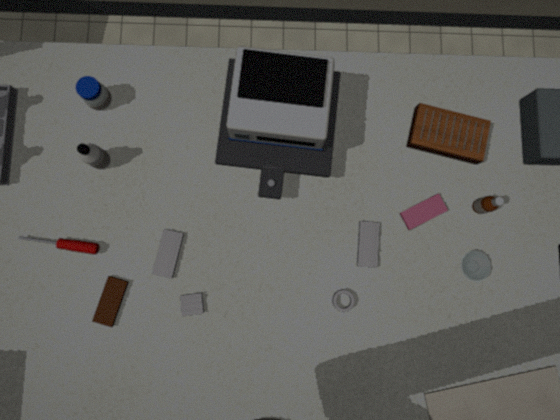

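Top view candidates: grey bars (168,253) and (368,244) are shims. Not meant are the square (192,304), brown (111,301) and pink (424,211). Next, one composite close crop to check.

```bash
cat >h.py <<'E'
import numpy as np,cv2,pickle
def ray(f,uv,z):
    K,R,t=f["intrinsics"],f["R"],f["t"]; C=-R.T@t
    d=R.T@np.linalg.inv(K)@np.array([uv[0],uv[1],1.]); return C+d*(z-C[2])/d[2]
def proj(f,X):
    c=f["R"]@np.asarray(X,float)+f["t"]; p=f["intrinsics"]@c; return p[:2]/p[2]
def crop(f,u,v,w,h,s): return cv2.resize(f["pixels"][v:v+h,u:u+w,::-1],None,fx=s,fy=s,interpolation=cv2.INTER_CUBIC)
E
python3 - <<'E'
from h import *
f=pickle.load(open("top.pkl","rb"));g=pickle.load(open("scene.pkl","rb"))
a=np.hstack([crop(f,140,215,65,70,6),crop(f,335,210,65,70,6)])
b=np.hstack([crop(f,210,140,130,60,3),crop(g,240,210,130,60,3)])
im=np.vstack([a,b]); im=np.clip(im*1.5,0,255).astype('uint8');cv2.imwrite("pics/c1.png",im);print(im.shape)
E
```

```text
(600, 780, 3)
```

View pics/c1.png

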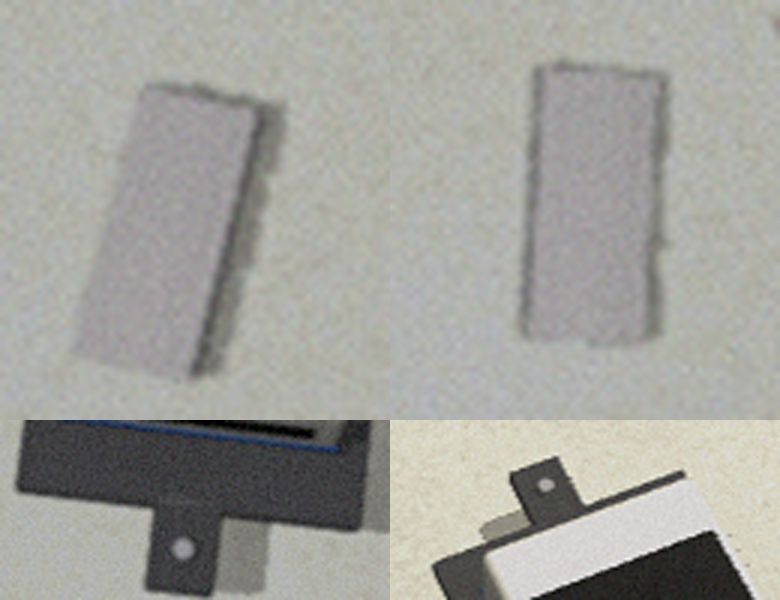

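Crop: both bars are plain grey, long and undrilled, so they are the shims. The lug's bolt head is at about (271,182) in the top view.

```bash
python3 - <<'E'
from h import *
f=pickle.load(open("top.pkl","rb"));g=pickle.load(open("scene.pkl","rb"))
def px(U,o,s): return (np.array(U)+.5)/s-.5+np.array(o)
def P(F,U,o,s,z): return np.array([ray(F,px(u,o,s),z) for u in U])
for n,U,o in(("L",[(147,88),(258,104),(190,375),(75,350)],(140,215)),("R",[(150,68),(270,75),(255,338),(137,335)],(335,210))):
    p=P(f,U,o,6,12);c=p.mean(0);d=(p[0]+p[1]-p[2]-p[3])[:2];e=(p[0]+p[3]-p[1]-p[2])[:2]
    print(n,c.round(1),"len",np.linalg.norm(d)/2,"w",np.linalg.norm(e)/2,"yaw",np.arctan2(d[1],d[0]),np.arctan2(e[1],e[0])-np.pi/2)
p=P(f,[(18,490),(358,528),(148,588),(213,595),(183,548),(152,505),(221,512)],(210,-0),1,52) if 0 else P(f,[(18,70),(358,108),(148,168),(213,175),(183,128),(152,85),(221,92)],(210,140),3,52)
print(p.round(1)); e=(p[0]-p[1])[:2];print("edge",np.linalg.norm(e),"yaw",np.arctan2(e[1],e[0])-np.pi/2,"mid",(p[0]+p[1])/2)
e=(p[2]-p[3])[:2];print("lug end",np.linalg.norm(e),np.arctan2(e[1],e[0])-np.pi/2)
q=P(g,[(120,50),(168,37),(155,64)],(240,210),3,52);print(q.round(1))
E
```

```text
L [465.7 222.7  12. ] len 98.0596582394021 w 41.25005726063785 yaw -0.21099742000189226 -0.16498506397649204
R [ 491.9 -215.9   12. ] len 97.66303950118382 w 44.188186906756364 yaw -0.06665785992958453 -0.02720549038962039
[[ 656.5  120.5   52. ]
 [ 634.  -122.4   52. ]
 [ 587.7   26.8   52. ]
 [ 583.6  -19.2   52. ]
 [ 617.     2.5   52. ]
 [ 647.7   25.1   52. ]
 [ 643.6  -24.2   52. ]]
edge 243.94191193378586 yaw -0.0921658501008642 mid [645.26073148  -0.97948715  52.        ]
lug end 46.21731150459466 -0.08973111465420369
[[585.3 -16.6  52. ]
 [594.3  29.2  52. ]
 [614.2   4.   52. ]]
```

```bash
cat >>h.py <<'E'
def plan(s,target,yaw):
    from scipy.spatial.transform import Rotation as Q
    R=Q.from_euler('xyz',s["tcp_rot"]).as_matrix(); d=R.T@(np.array(target)-s["eef_pos"])
    T=Q.from_euler('xyz',[np.pi,0,yaw]).as_matrix()
    print("t",round(s["clock"],2),"pos",s["eef_pos"].round(1),"rot",s["tcp_rot"].round(4),"F",s["contact_force"].round(1),"open",round(s["opening"],3))
    print("shift tool mm",d.round(1),"turn",Q.from_matrix(R.T@T).as_rotvec().round(4))
E
python3 -c "
from h import *;from rig import *
plan(sense(),[459,-214,90],-0.055)"
```

```text
t 0.1 pos [ 145.3 -607.5  230.6] rot [-3.1404 -0.      0.2348] F [0.4 0.9 0.2] open 0.999
shift tool mm [ 396.6 -309.5  141. ] turn [-1.200e-03  1.000e-04  2.898e-01]
```

Emit:
play_rows --moves '[[[0.0305,-0.0238,0.0108],[0,0,0],100],[[0.0305,-0.0238,0.0108],[0,0,0],100],[[0.0305,-0.0238,0.0108],[0,0,0],100],[[0.0305,-0.0238,0.0108],[0,0,0],100],[[0.0305,-0.0238,0.0108],[0,0,0],100],[[0.0305,-0.0238,0.0108],[0,0,0],100],[[0.0305,-0.0238,0.0108],[0,0,0],100],[[0.0305,-0.0238,0.0108],[0,0,0],100],[[0.0305,-0.0238,0.0108],[0,0,0],100],[[0.0305,-0.0238,0.0108],[0,0,0],100],[[0.0305,-0.0238,0.0108],[0,0,0],100],[[0.0305,-0.0238,0.0108],[0,0,0],100],[[0.0305,-0.0238,0.0108],[0,0,0],100],[[0,0,0],[0,0,0.097],100],[[0,0,0],[0,0,0.097],100],[[0,0,0],[0,0,0.097],100],[[0,0,0],[0,0,0],100],[[0,0,0],[0,0,0],100]]'

```text
clock: 1.9
eef_pos: [458.9, -214.6, 90.7]
tcp_rot: [-3.141, 0.0, -0.053]
contact_force: [-0.1, -0.2, 0.2]
opening: 1.001
```

```bash
python3 -c "
from h import *;from rig import *
plan(sense(),[459,-214,1],-0.055)"
```

```text
t 1.9 pos [ 458.9 -214.6   90.7] rot [-3.1415e+00  4.0000e-04 -5.3400e-02] F [-0.1 -0.2  0.2] open 1.001
shift tool mm [ 0.1 -0.6 89.7] turn [-0.0001  0.0004  0.0016]
```

Emit:
play_rows --moves '[[[0,0,0.03],[0,0,0],100],[[0,0,0.03],[0,0,0],100],[[0,0,0.02],[0,0,0],100],[[0,0,0.0105],[0,0,0],100],[[0,0,0],[0,0,0],100],[[0,0,0],[0,0,0],45],[[0,0,0],[0,0,0],45],[[0,0,0],[0,0,0],45],[[0,0,0],[0,0,0],45],[[0,0,0],[0,0,0],40],[[0,0,0],[0,0,0],30],[[0,0,0],[0,0,0],30],[[0,0,0],[0,0,0],30]]' --squeeze 50

```text
clock: 3.2
eef_pos: [459.7, -215.0, 1.6]
tcp_rot: [3.141, -0.002, -0.056]
contact_force: [-1.5, 0.5, 7.7]
opening: 0.499
```

```bash
python3 - <<'E'
from h import *;from rig import *
plan(sense(),[459,-214,40],-0.092)
f=grab_frame("top");g=grab_frame("scene")
im=np.hstack([crop(f,310,190,100,120,4),crop(g,150,200,100,120,4)]);cv2.imwrite("pics/g1.png",np.clip(im*1.5,0,255).astype('uint8'))
E
```

```text
t 3.2 pos [ 459.7 -215.     1.6] rot [ 3.1409e+00 -1.6000e-03 -5.5800e-02] F [-1.5  0.5  7.7] open 0.499
shift tool mm [ -0.7  -0.9 -38.4] turn [ 0.0006 -0.0016  0.0362]
```

View pics/g1.png

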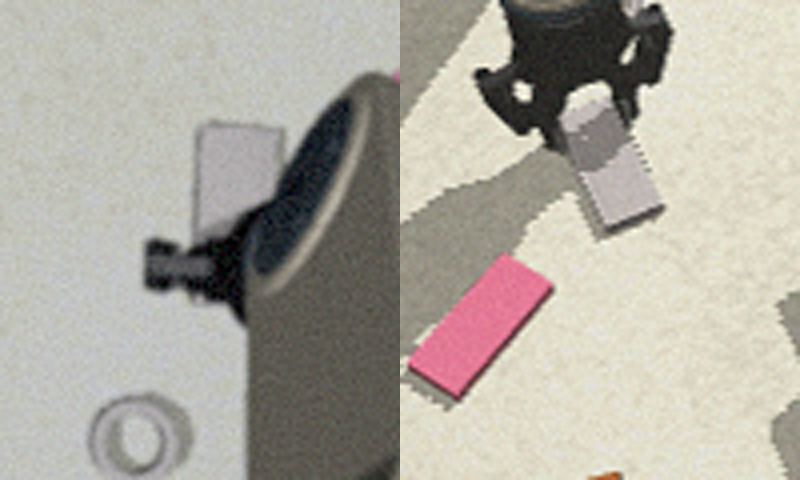

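Crop: the bar is gripped near its robot-side end. The 7.7 N upward force means the tips touch the bench. Lifting and going to the pre-insertion pose.

Emit:
play_rows --moves '[[[0,0,-0.01],[0,0,0],30],[[0,0,-0.02],[0,0,0.036],30],[[0,0,0],[0,0,0],30],[[0,0,0],[0,0,0],30]]'

```text
clock: 3.7
eef_pos: [459.5, -214.9, 31.0]
tcp_rot: [3.141, -0.002, -0.091]
contact_force: [-0.1, -0.5, -3.1]
opening: 0.495
```

```bash
python3 -c "
from h import *;from rig import *
plan(sense(),[496,14,30],-0.092)"
```

```text
t 3.7 pos [ 459.5 -214.9   31. ] rot [ 3.141e+00 -1.600e-03 -9.140e-02] F [-0.1 -0.5 -3.1] open 0.495
shift tool mm [  15.4 -231.3    0.9] turn [ 0.0006 -0.0016  0.0006]
```

Emit:
play_rows --moves '[[[0.0022,-0.033,0],[0,0,0],30],[[0.0022,-0.033,0],[0,0,0],30],[[0.0022,-0.033,0],[0,0,0],30],[[0.0022,-0.033,0],[0,0,0],30],[[0.0022,-0.033,0],[0,0,0],30],[[0.0022,-0.033,0],[0,0,0],30],[[0.0022,-0.033,0],[0,0,0],30],[[0,0,0.013],[0,0,0],30],[[0,0,0.0125],[0,0,0],30],[[0,0,0],[0,0,0],30],[[0,0,0],[0,0,0],30]]'

```text
clock: 4.8
eef_pos: [494.7, 13.0, 4.1]
tcp_rot: [3.141, 0.002, -0.093]
contact_force: [0.5, -0.4, -1.7]
opening: 0.497
```

```bash
python3 - <<'E'
from h import *;from rig import *
plan(sense(),[565.7,7.6,5],-0.092)
f=grab_frame("top");g=grab_frame("scene");pickle.dump(f,open("t2.pkl","wb"))
im=np.hstack([crop(f,220,140,100,120,4),crop(g,220,160,100,120,4)]);cv2.imwrite("pics/p1.png",np.clip(im*1.5,0,255).astype('uint8'))
E
```

```text
t 4.8 pos [494.7  13.    4.1] rot [ 3.1413e+00  2.2000e-03 -9.3200e-02] F [ 0.5 -0.4 -1.7] open 0.497
shift tool mm [71.2 -1.2 -1.1] turn [ 0.0003  0.0022 -0.0012]
```

View pics/p1.png

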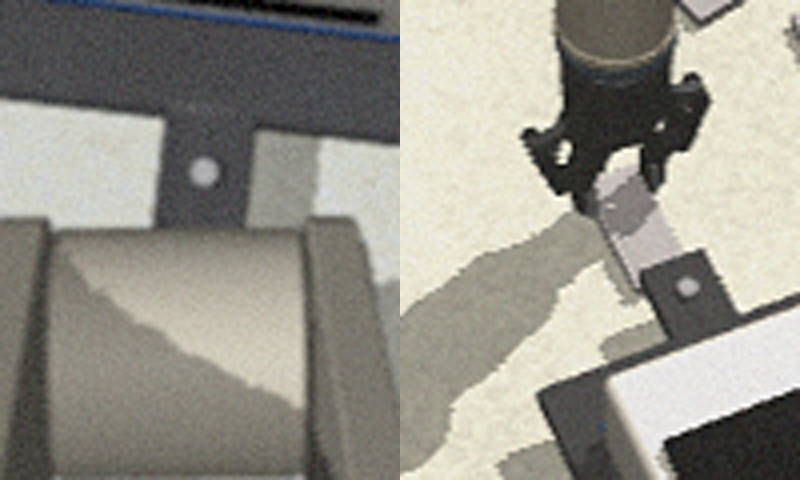

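Scene crop: the bar is in line with the lug, held level and low, with its front just at the lug end. Sliding in.

Emit:
play_rows --moves '[[[0.015,0,0],[0,0,0],30],[[0.015,0,0],[0,0,0],30],[[0.015,0,0],[0,0,0],30],[[0.015,-0.001,0],[0,0,0],30],[[0.011,0,0],[0,0,0],30],[[0,0,0],[0,0,0],30],[[0,0,0.0025],[0,0,0],30],[[0,0,0],[0,0,0],30]]'

```text
clock: 5.7
eef_pos: [565.3, 8.3, 2.0]
tcp_rot: [3.141, 0.001, -0.092]
contact_force: [-0.5, 0.0, -1.6]
opening: 0.498
```

Emit:
play_rows --moves '[[[0,0,0],[0,0,0],60],[[0,0,0],[0,0,0],80],[[0,0,0],[0,0,0],100],[[0,0,0],[0,0,0],100],[[0,0,0],[0,0,0],100],[[-0.005,0,-0.02],[0,0,0],100],[[-0.01,0,-0.03],[0,0,0],100],[[-0.02,0,-0.03],[0,0,0],100],[[0,0,0],[0,0,0],100],[[0,0,0],[0,0,0],100]]'

```text
clock: 6.7
eef_pos: [532.1, 11.6, 83.0]
tcp_rot: [-3.141, -0.002, -0.092]
contact_force: [-0.4, -0.1, -0.2]
opening: 0.999
```

```bash
python3 -c "
from h import *;from rig import *
plan(sense(),[433.4,229.3,90],-0.2)"
```

```text
t 6.7 pos [532.1  11.6  83. ] rot [-3.1414e+00 -1.9000e-03 -9.2000e-02] F [-0.4 -0.1 -0.2] open 0.999
shift tool mm [-118.3 -207.7   -7.2] turn [-0.0003 -0.0019  0.108 ]
```

Emit:
play_rows --moves '[[[-0.0169,-0.0297,-0.001],[0,0,0],100],[[-0.0169,-0.0297,-0.001],[0,0,0],100],[[-0.0169,-0.0297,-0.001],[0,0,0],100],[[-0.0169,-0.0297,-0.001],[0,0,0],100],[[-0.0169,-0.0297,-0.001],[0,0,0],100],[[-0.0169,-0.0297,-0.001],[0,0,0],100],[[-0.0169,-0.0297,-0.001],[0,0,0],100],[[0,0,0],[0,0,0.108],100],[[0,0,0],[0,0,0],100],[[0,0,0],[0,0,0],100]]'

```text
clock: 7.7
eef_pos: [432.9, 229.3, 88.6]
tcp_rot: [3.141, 0.001, -0.197]
contact_force: [0.4, -1.1, 0.4]
opening: 1.0
```

```bash
python3 - <<'E'
from h import *;from rig import *
plan(sense(),[433.4,229.3,5],-0.2)
f=grab_frame("top");g=grab_frame("scene");pickle.dump(f,open("t3.pkl","wb"))
im=np.hstack([crop(f,220,150,100,120,4),crop(g,250,160,100,120,4)]);cv2.imwrite("pics/p2.png",np.clip(im*1.5,0,255).astype('uint8'))
E
```

```text
t 7.7 pos [432.9 229.3  88.6] rot [ 3.1408e+00  8.0000e-04 -1.9740e-01] F [ 0.4 -1.1  0.4] open 1.0
shift tool mm [ 0.5 -0.2 83.6] turn [0.0008 0.0008 0.0026]
```

View pics/p2.png

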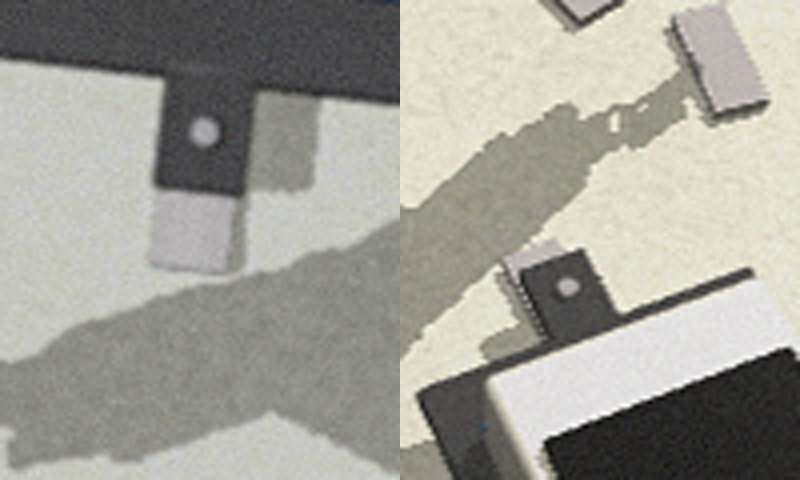

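Shim A lies straight under the lug, its near end at top-crop (150–238, ~268). Computing where it is.

```bash
python3 - <<'E'
from h import *
f=pickle.load(open("t3.pkl","rb"))
for z,U in((12,[(150,267),(236,270),(153,192),(238,196)]),(52,[(155,186),(243,193),(203,130)])):
  for u in U: 
    X=ray(f,(np.array(u)+.5)/4-.5+np.array([220,150]),z)
    d=(X-[615.5,3,0])[:2];c,s=np.cos(.092),-np.sin(.092);print(X.round(1),"along/across foot",(c*d[0]+s*d[1]).round(1),(-s*d[0]+c*d[1]).round(1))
E
```

```text
[547.8  30.8  12. ] along/across foot -69.9 21.5
[547.  -16.7  12. ] along/across foot -66.4 -25.9
[589.7  30.   12. ] along/across foot -28.2 24.5
[588.3 -17.2  12. ] along/across foot -25.2 -22.6
[586.7  28.1  52. ] along/across foot -31.0 22.4
[583.8 -18.6  52. ] along/across foot -29.5 -24.4
[617.4   3.2  52. ] along/across foot 1.9 0.3
```

Emit:
play_rows --moves '[[[0.0005,0,0.03],[0,0,0],100],[[0,0,0.03],[0,0,0],100],[[0,0,0.02],[0,0,0],100],[[0,0,0.0035],[0,0,0],100],[[0,0,0],[0,0,0],100],[[0,0,0],[0,0,0],45],[[0,0,0],[0,0,0],45],[[0,0,0],[0,0,0],45],[[0,0,0],[0,0,0],45],[[0,0,0],[0,0,0],40],[[0,0,0],[0,0,0],30],[[0,0,0],[0,0,0],30],[[0,0,0],[0,0,0],30]]' --squeeze 50

```text
clock: 9.1
eef_pos: [434.1, 229.7, 7.2]
tcp_rot: [-3.141, -0.001, -0.2]
contact_force: [-2.0, -0.8, 11.9]
opening: 0.495
```

The upward force probably comes from the pads swinging forward as they close on the bar, so overlap may be thin. Re-gripping 3 mm lower.

Emit:
play_rows --moves '[[[0,0,0],[0,0,0],70],[[0,0,0],[0,0,0],70],[[0,0,0],[0,0,0],70],[[0,0,0.003],[0,0,0],70],[[0,0,0],[0,0,0],70],[[0,0,0],[0,0,0],48],[[0,0,0],[0,0,0],48],[[0,0,0],[0,0,0],40],[[0,0,0],[0,0,0],30],[[0,0,0],[0,0,0],30]]'

```text
clock: 10.1
eef_pos: [433.3, 229.3, 3.0]
tcp_rot: [3.141, 0.0, -0.2]
contact_force: [-1.5, -1.0, 4.8]
opening: 0.496
```

Emit:
play_rows --moves '[[[0,0,-0.01],[0,0,0],30],[[0,0,-0.02],[0,0,0],30],[[0,0,-0.02],[0,0,-0.108],30],[[0,0,0],[0,0,0],30],[[0,0,0],[0,0,0],30]]'

```text
clock: 10.6
eef_pos: [433.7, 229.5, 53.3]
tcp_rot: [-3.141, -0.001, -0.094]
contact_force: [-0.3, -0.0, -1.3]
opening: 0.498
```

```bash
python3 -c "
from h import *;from rig import *
plan(sense(),[496,13,52],-0.092)"
```

```text
t 10.6 pos [433.7 229.5  53.3] rot [-3.1409e+00 -1.0000e-03 -9.4400e-02] F [-0.3 -0.  -1.3] open 0.498
shift tool mm [ 82.5 209.7   1.2] turn [-0.0007 -0.001  -0.0024]
```

Emit:
play_rows --moves '[[[0.0118,0.03,0],[0,0,0],30],[[0.0118,0.03,0],[0,0,0],30],[[0.0118,0.03,0],[0,0,0],30],[[0.0118,0.03,0],[0,0,0],30],[[0.0118,0.03,0],[0,0,0],30],[[0.0118,0.03,0],[0,0,0],30],[[0.0117,0.0297,0],[0,0,0],30],[[0,0,0.02],[0,0,-0.002],30],[[0,0,0.01],[0,0,0],30],[[0,0,0],[0,0,0],30],[[0,0,0],[0,0,0],30]]'

```text
clock: 11.7
eef_pos: [495.5, 13.5, 22.4]
tcp_rot: [3.141, 0.002, -0.09]
contact_force: [0.3, -0.3, -2.0]
opening: 0.496
```

```bash
python3 - <<'E'
from h import *;from rig import *
plan(sense(),[496,13,15.8],-0.092)
g=grab_frame("scene")
im=crop(g,250,170,90,80,8);cv2.imwrite("pics/p3.png",np.clip(im*1.5,0,255).astype('uint8'))
E
```

```text
t 11.7 pos [495.5  13.5  22.4] rot [ 3.1415e+00  1.8000e-03 -9.0100e-02] F [ 0.3 -0.3 -2. ] open 0.496
shift tool mm [0.6 0.5 6.6] turn [0.0001 0.0018 0.0019]
```

View pics/p3.png

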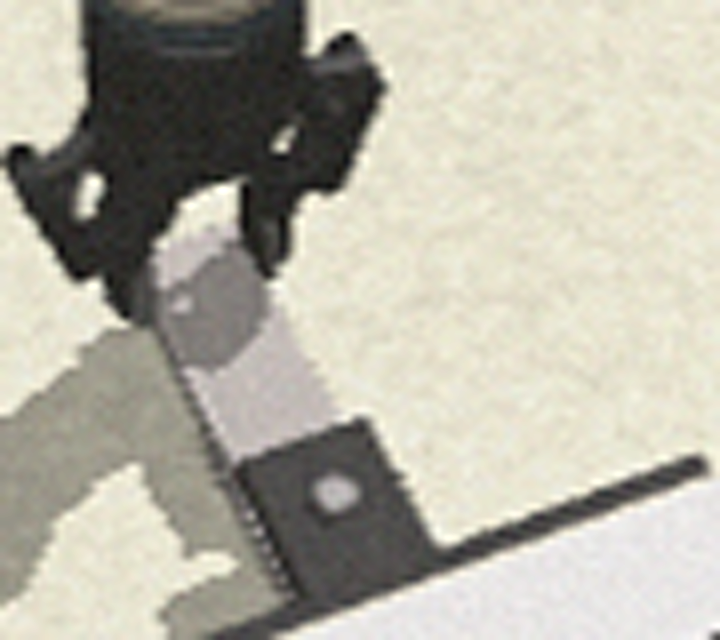

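Shim B is in line with shim A and the lug. Lowering gently.

Emit:
play_rows --moves '[[[0,0,0.004],[0,0,0],30],[[0,0,0.002],[0,0,0],30],[[0,0,0.0005],[0,0,0.002],30],[[0,0,0],[0,0,0],30]]'

```text
clock: 12.15
eef_pos: [496.3, 13.1, 16.4]
tcp_rot: [-3.142, -0.0, -0.092]
contact_force: [0.3, -0.1, -0.9]
opening: 0.497
```

Emit:
play_rows --moves '[[[0,0,0.0005],[0,0,0],30],[[0.01,0,0],[0,0,0],30],[[0.006,0,0],[0,0,0],30],[[0.005,0,0],[0,0,0],30],[[0,0,0],[0,0,0],30]]'

```text
clock: 12.65
eef_pos: [518.3, 11.0, 15.9]
tcp_rot: [-3.142, -0.001, -0.092]
contact_force: [-0.9, 0.8, -1.4]
opening: 0.496
```

Emit:
play_rows --moves '[[[0.005,0,0],[0,0,0],30],[[0.005,0,0],[0,0,0],30],[[0.005,0,0],[0,0,0],30],[[0,0,0],[0,0,0],30]]'

```text
clock: 13.05
eef_pos: [530.8, 9.6, 15.5]
tcp_rot: [3.141, 0.003, -0.092]
contact_force: [-3.8, -0.4, -0.1]
opening: 0.492
```

Wedging has begun at a gentle −3.8 N. Continuing.

Emit:
play_rows --moves '[[[0.005,0,0],[0,0,0],30],[[0.005,0,0],[0,0,0],30],[[0,0,0],[0,0,0],30]]'

```text
clock: 13.35
eef_pos: [541.3, 8.7, 15.5]
tcp_rot: [3.141, 0.002, -0.092]
contact_force: [-2.9, 0.1, -2.2]
opening: 0.496
```

Emit:
play_rows --moves '[[[0.005,0,0],[0,0,0],30],[[0.005,0,0],[0,0,0],30],[[0.005,0,0],[0,0,0],30],[[0.005,0,0],[0,0,0],30],[[0.004,0,0],[0,0,0],30],[[0,0,0],[0,0,0],30],[[0,0,0],[0,0,0],30]]'

```text
clock: 14.05
eef_pos: [566.0, 6.5, 15.8]
tcp_rot: [3.142, -0.0, -0.092]
contact_force: [-2.2, -0.3, -2.9]
opening: 0.491
```

```bash
python3 - <<'E'
from h import *;from rig import *
plan(sense(),[565.7,7.6,15.5],-0.092)
g=grab_frame("scene");f=grab_frame("top")
im=np.hstack([crop(f,230,160,90,100,4),crop(g,250,170,90,100,4)]);cv2.imwrite("pics/p4.png",np.clip(im*1.5,0,255).astype('uint8'))
E
```

```text
t 14.05 pos [566.    6.5  15.8] rot [ 3.1416e+00 -3.0000e-04 -9.2200e-02] F [-2.2 -0.3 -2.9] open 0.491
shift tool mm [-0.4 -1.   0.3] turn [ 0.     -0.0003 -0.0002]
```

View pics/p4.png

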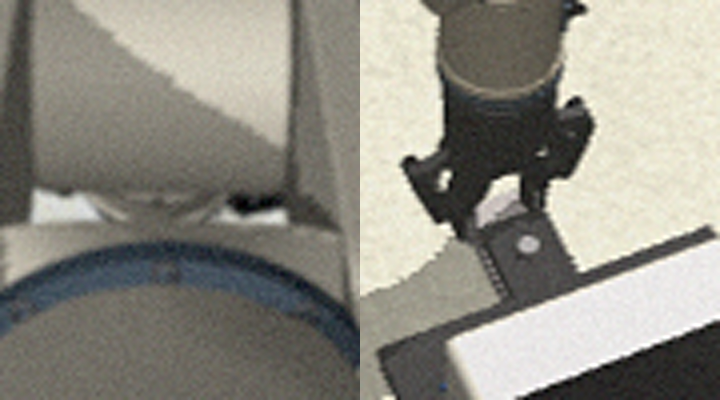

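Shim B is under the lug. Releasing and backing off straight up.

Emit:
play_rows --moves '[[[0,0,0.0003],[0,0,0],52],[[0,0,0],[0,0,0],60],[[0,0,0],[0,0,0],80],[[0,0,0],[0,0,0],100],[[0,0,0],[0,0,0],100],[[0,0,0],[0,0,0],100],[[-0.01,0,-0.03],[0,0,0],100],[[-0.01,0,-0.04],[0,0,0],100],[[-0.04,0,-0.02],[0,0,0],100],[[-0.04,-0.025,-0.02],[0,0,0],100],[[-0.03,-0.03,0],[0,0,0],100],[[-0.02,-0.04,0],[0,0,0],100],[[0,-0.04,0],[0,0,0],100],[[0,-0.04,0],[0,0,0],100],[[0,-0.04,0],[0,0,0],100],[[0,0,0],[0,0,0],100]]'

```text
clock: 15.75
eef_pos: [438.4, 238.0, 125.6]
tcp_rot: [-3.139, -0.002, -0.089]
contact_force: [-0.6, -0.9, 0.0]
opening: 1.001
```

```bash
python3 - <<'E'
from h import *;from rig import *
plan(sense(),[565.7,7.6,15.5],-0.092)
g=grab_frame("scene");f=grab_frame("top");pickle.dump(f,open("t5.pkl","wb"))
im=np.hstack([crop(f,230,160,80,100,5),crop(g,260,195,80,100,5)]);cv2.imwrite("pics/p5.png",np.clip(im*1.5,0,255).astype('uint8'))
E
```

```text
t 15.75 pos [438.4 238.  125.6] rot [-3.1392e+00 -2.3000e-03 -8.9200e-02] F [-0.6 -0.9  0. ] open 1.001
shift tool mm [147.1 218.4 109.9] turn [-0.0024 -0.0023  0.0028]
```

View pics/p5.png

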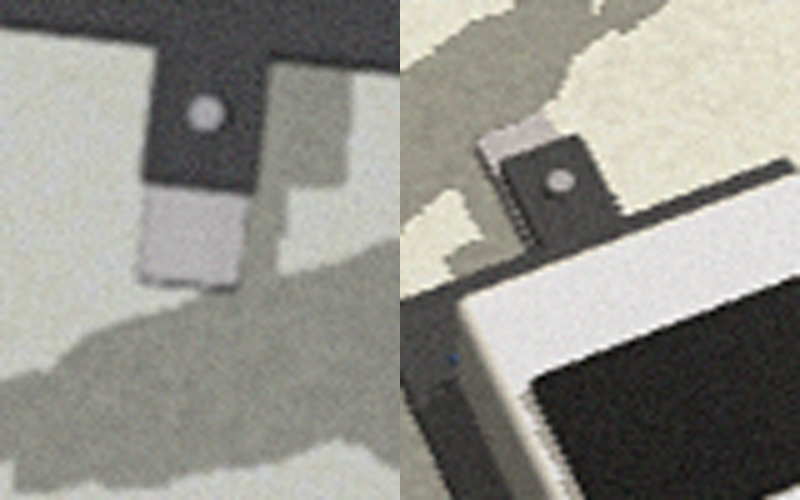

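Top view: the upper shim's near end is at crop (140–236, ~282), aligned with the lug. Checking numerically, and looking closer at the side for the lower shim.

```bash
python3 - <<'E'
from h import *;from rig import *
f=pickle.load(open("t5.pkl","rb"))
for z,U in((24,[(140,278),(236,284)]),(54.5,[(143,184),(254,191),(206,113)])):
  for u in U:
    X=ray(f,(np.array(u)+.5)/5-.5+np.array([230,160]),z)
    d=(X-[615.5,3,0])[:2];c,s=np.cos(.092),-np.sin(.092);print(X.round(1),"along/across",(c*d[0]+s*d[1]).round(1),(-s*d[0]+c*d[1]).round(1))
g=np.mean([grab_frame("scene")["pixels"].astype(float) for _ in range(6)],0)
t=np.mean([grab_frame("top")["pixels"].astype(float) for _ in range(6)],0)
F=lambda p:dict(pixels=np.clip(p*1.6,0,255).astype('uint8'))
cv2.imwrite("pics/p6.png",np.hstack([crop(F(g),268,210,33,45,12),crop(F(t),250,190,33,45,12)]))
G=grab_frame("scene");c,s=np.cos(.092),-np.sin(.092)
for al in(-68,-50,-40):
  for z in(0,12,24):
    X=np.array([615.5+c*al-s*22,3+s*al+c*22,z]);Y=np.array([615.5+c*al+s*22,3+s*al-c*22,z])
    print(al,z,[((proj(G,q)-[268,210]+.5)*12).round() for q in(X,Y)])
E
```

```text
[549.1  29.5  24. ] along/across -68.5 20.3
[547.2 -12.3  24. ] along/across -66.6 -21.5
[585.7  28.4  54.5] along/across -32.0 22.6
[583.6 -18.6  54.5] along/across -29.8 -24.4
[616.8   2.3  54.5] along/across 1.3 -0.6
-68 0 [array([247., 132.]), array([ 79., 193.])]
-68 12 [array([247., 104.]), array([ 79., 166.])]
-68 24 [array([248.,  76.]), array([ 79., 138.])]
-50 0 [array([278., 189.]), array([109., 251.])]
-50 12 [array([279., 161.]), array([109., 224.])]
-50 24 [array([280., 133.]), array([109., 196.])]
-40 0 [array([295., 221.]), array([126., 284.])]
-40 12 [array([296., 194.]), array([126., 256.])]
-40 24 [array([297., 166.]), array([126., 229.])]
```

View pics/p6.png

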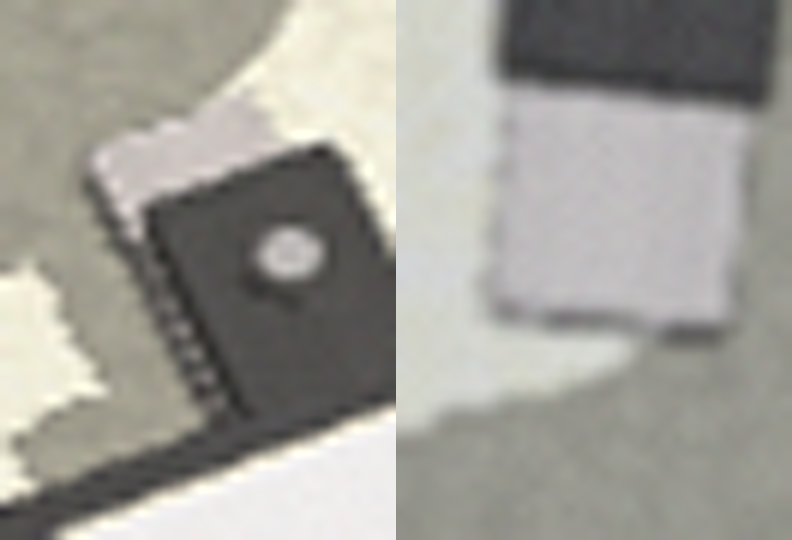

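```bash
python3 - <<'E'
from h import *;from rig import *
T=grab_frame("top");S=grab_frame("scene")
def tri(a,b):
    a=(np.array(a)+.5)/12-.5+[250,190]; b=(np.array(b)+.5)/12-.5+[268,210]
    Pm=[F["intrinsics"]@np.c_[F["R"],F["t"]] for F in(T,S)]
    X=cv2.triangulatePoints(Pm[0],Pm[1],a.reshape(2,1),b.reshape(2,1));return (X[:3]/X[3]).ravel().round(1)
print("lug +y end",tri((106,78),(325,146)),"lug -y end",tri((372,103),(147,205)))
print("B +y",tri((97,303),(240,97)),"B -y",tri((329,325),(92,158)))
b=(np.array((286,252))+.5)/12-.5+[268,210]; a=(np.array((206,113))+.5)/5-.5+[230,160]
Pm=[F["intrinsics"]@np.c_[F["R"],F["t"]] for F in(T,S)]
X=cv2.triangulatePoints(Pm[0],Pm[1],a.reshape(2,1),b.reshape(2,1));print("bolt",(X[:3]/X[3]).ravel())
# tilt change: lug/bolt pixel shift start -> now, vs 2.5 mm rise
for n,F in(("top",T),("scene",S)):
    o=pickle.load(open(n+".pkl","rb"))["pixels"]; p=np.round(proj(F,[616,3,52])).astype(int)
    w=lambda I:cv2.cvtColor(I[p[1]-9:p[1]+8,p[0]-11:p[0]+12],cv2.COLOR_RGB2GRAY).astype(np.float32)
    print(n,"shift",cv2.phaseCorrelate(w(o),w(F["pixels"])),"expected",proj(F,[616,3,54.5])-proj(F,[616,3,52]))
E
```

```text
lug +y end [588.3  29.   45.7] lug -y end [584.6 -17.2  49.9]
B +y [550.5  29.1  17.3] B -y [548.2 -11.4  17.3]
bolt [616.19630748   2.58817468  58.11734955]
top shift ((0.12213104718612122, -0.457831950144568), 0.9547647138436636) expected [ 0.01381846 -0.22273961]
scene shift ((0.30166703834344055, -0.46731940082741197), 0.760106842275019) expected [ 0.01947555 -0.49282532]
```

```bash
python3 -c "
from rig import *
print(sense()['clock'],sign_off())"
```

```text
the job is handed in; nothing more can be done
16.6 None
```

I slid both grey aluminium shims under the near foot, one after the other, and left them there flat. I then opened the gripper, moved the arm clear and signed off at 16.6 s of the 61 s.

What the last checks showed:
- **Upper shim:** it is straight under the lug. Its near end is about 67 mm short of the foot centre, so its far end should reach about 32 mm past the foot.
- **Foot rise:** in the scene camera the lug moved up by 0.47 px, against 0.49 px expected for the 2.5 mm rise. The top camera showed about twice the expected shift (0.46 px against 0.22 px).
- **Push force:** I felt 3–4 N while sliding the second shim in, which fits the foot being wedged up.

Two checks were less clean:
- **Height of the upper shim:** the raw two-camera measurement put its top at 17 mm instead of 24 mm. The lug's end, measured the same way, also read about 7 mm low, so after that correction it agrees with the full stack. The bolt on the lug did not read low, so I can't fully confirm the correction.
- **Lower shim:** I saw it correctly placed before the second went in, but could not make it out separately afterwards.

I did not test the scanner for rocking.

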